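Hang up the head magnifier and hold the viewing-box lid at its index

ROBOT

A 6-joint arm with a two-finger parallel gripper is mounted at the origin on the work surface. World frame = base frame: x ahead of the robot, y to its left, z up, the work surface at z = 0. Lengths are in m, angles in degrees, forces in N, time in s.
With the tool pointing down it reaches from about 0.4 to 0.825 m from the base axis. Payload 7 kg.
Tool frame: the origin (TCP) lies midway between the tips of the shut fingers; the grasp point (between the pads) lies 19 mm behind it; z points along the fingers, y is the line along which they close (so a half turn about z gives the same grasp; the last joint's range is limited). The gripper opens to 88 mm and grips with 3 to 60 N. Pads are 19 mm wide; open, the fingers measure 130 mm over their backs; the gripper's body (78 mm by 193 mm) begins 47 mm behind the grasp point.
Start: joints at [88.413, 20.546, 0.682, 0, -70.136, -16.507], TCP at [0.21, 0.642, 0.227] pointing down, gripper open.
Joint ranges: [-176.03, 176.03], [-82.01, 121.73], [-58.28, 71.71], [-173.87, 95.51], [-174.79, -0.11], [-173.66, 173.66]. Speed limits (degrees/s): [136.94, 136.94, 172.46, 180, 180, 180].

INTERFACE

Orientations are given as [roll, pitch, yaw] about the fixed x, y, z axes, in that order (R = Rz(yaw) Ry(pitch) Rx(roll)).
In Python, from plant import ctrl gives the robot as it stands. The module is installed in compiled form; this text tells all that it offers.
- The arm moves only by the tool send_rows, never from a script. Its argument "plan" is a list that holds one entry, the list of rows, each a list of 6 numbers: the shift along the tool's x, y, z in cm, then the turn, a rotation vector about the tool's x, y, z in degrees. A call has 1 to 8 rows; each row is the pose to reach, as a shift and turn from the pose commanded when the call began, along the tool's axes at that moment; what a row does not reach only later rows make up. A row lasts 1/12 s, in which the tool goes at most 41.7 mm and 7.16 degrees, less where a joint would pass 70% of its speed; a pose out of reach is approached as far as the arm can. A call with a gripper value outside its range is refused whole. "fingers" is the opening, from 0 (shut) to 1 (fully open), set as the call begins (left out, the last holds). The fingers move at their own pace and stop on an object; the grip force is fixed at half the most. Time passes only in rows, so rows that repeat a pose let the fingers close. It gives the time, the measured TCP pose, the force, the opening and the grip force at its end, in the units of the state.
- ctrl.get_obs(): the state, without advancing time (a new reading comes with each control period).
- ctrl.snapshot(name): name is "scene" or "top"; returns a dict with "img" (384x512x3 uint8, red, green, blue), "K" (3x3 intrinsics, pixels), "pose" (4x4, takes a point from camera to world coordinates). Camera axes: x right, y down, z forward; pixel columns grow to the right and rows downward; lengths in m; the calibration is good to about 2 mm. A picture is of the moment at which its call begins. There is no depth.
- ctrl.close_job(): hands the job in; it is judged then, once.
The state is a dict: "clock": time; "joint_pos": joint angles; "qvel": joint speeds; "tau": joint torques, N m; "tool_pos": TCP position; "orientation": TCP orientation; "force": force on the tool from outside, world axes, zero at the start; "moment": the same for the moment, N m; "opening": finger opening in m; "gripper_force": force on a finger pad.
Only numpy, scipy, OpenCV 4.12 (cv2) and the standard library are available. Lean on these libraries where they do the work, as an engineer would, in place of code of your own. Each camera call takes 0.05 s, during which the arm holds its last target. There are 200 camera calls.

TASK

The head magnifier has been left on the lid of the stone viewing box: without dropping it, hang it by its crown strap over the bar of the headset stand and let go. Then raise the box's self-closing lid until the pointer on its side lines up with the index clamped on the sector plate, and hold it there steadily for the grader to look in: finish while still holding the lid, because it springs shut when let go. Do not shift the index, the jar, the hand loupe or the stone tray.

Things in the scene. Friction and masses are not known exactly. Their poses are not given: they have to be found in the camera images.
- viewing_box: Fixed white stone viewing box, 240 mm deep (x) x 280 wide (y), grey lid, lid top at 120 mm. Origin: centre of underside; x from the front (handle side, to the robot) to the rear, y left, z up. Hinge axis along y through (120, 0, 115) mm. On its left (y = 153 mm) a graduated aluminium sector plate, an arc of 148-168 mm radius about the hinge, up to 260 mm above the table.
- lid (a joint): Lid angle, rad: 0 shut, growing as the front edge rises (stop at 1.2). A closing spring and the lid's weight (about 0.6 kg) pull it shut: at the handle about 6 N upward starts it, 7 to 14 N holds it at the index.
- lid_handle (a point): Middle of the lid's pull handle: round steel bar 12 mm thick, 120 mm long along the box's y (parallel to the hinge), posts 56 mm either side of the middle, axis 38 mm above the lid's top, 215 mm in front of the hinge axis and 43 mm above it when shut. Moves with the lid; axes as the box's when shut. Pinched from above across x, the round bar can turn between the fingers.
- lid_pointer (a point): Tip of the small black pointer tab on the left side edge of the lid, at 143 mm radius from the hinge axis; moves with the lid.
- index (a joint): Angle of the index clamp on the sector plate, rad, measured like the lid angle: the pointer lines up with the index when joint lid equals this value. Someone has set it between 0.35 and 0.70; it is clamped and stays so.
- index_mark (a point): Tip of the nib of the index, a steel clamp block 26 x 14 x 12 mm with a thumb screw that sits on the arc of the sector plate; same 143 mm radius from the hinge as the lid's pointer.
- headset: Loose head magnifier, 0.12-0.23 kg, standing on the lid: oval black band 196 (x) x 148 mm, 28 high; crown strap 24 mm wide, 5 thick, arching over it along x; visor flipped up at the front (+x), reaching 145 mm out. Origin: centre of underside; x to the visor (roughly the box's left), z up. 122 mm high; between strap and band the sides are open (28 to 100 mm height). Balanced under the crown.
- headset_buckle (a point): Centre of the grey buckle block on top of the crown strap, 34 (x) x 28 (y) x 16 mm high, 113.5 mm above the headset's origin, foot 8 mm below this point; axes as the headset's. Fingers that grip it from above closing along x stay clear of a bar under the strap. This point is 13 mm above headset_crown.
- headset_crown (a point): Underside of the crown strap at its middle, 100.5 mm above the headset's origin; this is the surface that rests on the bar. Axes as the headset's.
- stand: Fixed headset stand: foot plate 170 x 120 x 10 mm, post of 20 mm diameter at x = 130 mm, and a level round bar, 16 mm diameter, axis 225 mm above the table, from the post along -x (towards the robot) to a free end with a 28 mm rubber ball at x = -32 mm. Origin: on the table below the bar.
- stand_bar (a point): Top of the bar where the strap should lie, 233 mm above the table, 40 mm from the ball's centre, 122 mm from the post's axis. x along the bar from free end to post, z up. The headset goes on from the free end with its x across the bar (either way round), the bar between strap and band.
- jar: Small clear stone jar with a black cap, 48 mm diameter, 55 mm high, loose. Origin: centre of the underside. To be left alone.
- loupe: Folded steel hand loupe, 60 x 26 x 16 mm, loose. Origin: underside. To be left alone.
- stone_tray: White stone tray with three compartments, 75 x 105 x 14 mm, loose. Origin: centre of the underside. To be left alone.
Things that resemble listed ones, but are neither listed nor needed, are in the scene too. What is shaped like the stand but brown or red is not meant.

How it is judged:
By the outcome, as a careful person would: the job done as asked, in the order asked, and still so for the second after the job is handed in, while the arm keeps its last pose, push and grip.
It also fails if it takes over 66 s, if anything falls off the work surface, if the arm or the gripper's body presses on something with over 40 N, if the wrist force passes 120 N, or if a joint passes its speed limit or range.

## Working session

There is one attempt and no reset: what is moved stays moved. The work goes in short steps, Python scripts to look and compute and a tool call to move; the robot and the scene stay as the last step left them, time stands still between calls to the robot, and variables do not carry over. Pictures are saved under pics/ and viewed, at most 10 in all, crops included, and the job is handed in when it is done.

Besides the shell and the picture viewer there is one more tool, called after ">>>" by a JSON object that holds its "method" and its "body". send_rows: Moves the arm, as the interface text tells. Its arguments: {"type":"object","properties":{"plan":{"type":"array","items":{"type":"array","items":{"type":"array","items":{"type":"number"}}}},"fingers":{"type":"number"}},"required":["plan"]}

```bash
mkdir -p pics
python3 - <<'E'
from plant import ctrl
import cv2,numpy as np
o=ctrl.get_obs();print(o)
for n in("scene","top"):
    s=ctrl.snapshot(n);cv2.imwrite(f"pics/{n}0.png",cv2.cvtColor(cv2.resize(s["img"],None,fx=1.5,fy=1.5,interpolation=cv2.INTER_CUBIC),cv2.COLOR_RGB2BGR))
    np.savez(f"pics/{n}0.npz",**s);print(s["K"],s["pose"].round(4))
E
```

```text
{'clock': 0.0, 'joint_pos': array([ 8.84113928e+01,  2.05904404e+01,  6.35751851e-01, -2.02362721e-02,
       -7.01346260e+01, -1.65074595e+01]), 'qvel': array([ 0.00749071,  0.04319438,  0.02367001,  0.00427217,  0.00632737,
       -0.12934584]), 'tau': array([-3.40914403e-04, -5.82726824e+01,  2.93048269e+01,  6.99672773e+00,
        6.92003465e-03, -1.63108357e-04]), 'tool_pos': array([0.20952991, 0.64116598, 0.22564856]), 'orientation': array([ 1.79908961e+02, -7.14084246e-03, -1.81029524e+01]), 'force': array([-0.70033409, -0.05762619,  0.29553381]), 'moment': array([-0.01402716, -0.02935355,  0.02614422]), 'gripper_force': 0.0, 'opening': 0.08764357187838664}
[[382.90607181   0.         260.26160115]
 [  0.         382.90607181 184.17811861]
 [  0.           0.           1.        ]] [[-0.4942  0.7284 -0.4745  0.9614]
 [ 0.8693  0.4208 -0.2594  0.3712]
 [ 0.0108 -0.5407 -0.8411  1.0196]
 [ 0.      0.      0.      1.    ]]
[[417.33623794   0.         250.79373548]
 [  0.         417.33623794 196.09290042]
 [  0.           0.           1.        ]] [[ 0.0048 -0.9971  0.0755  0.3578]
 [-0.9997 -0.0028  0.026   0.0709]
 [-0.0257 -0.0756 -0.9968  1.3383]
 [ 0.      0.      0.      1.    ]]
```

View pics/scene0.png

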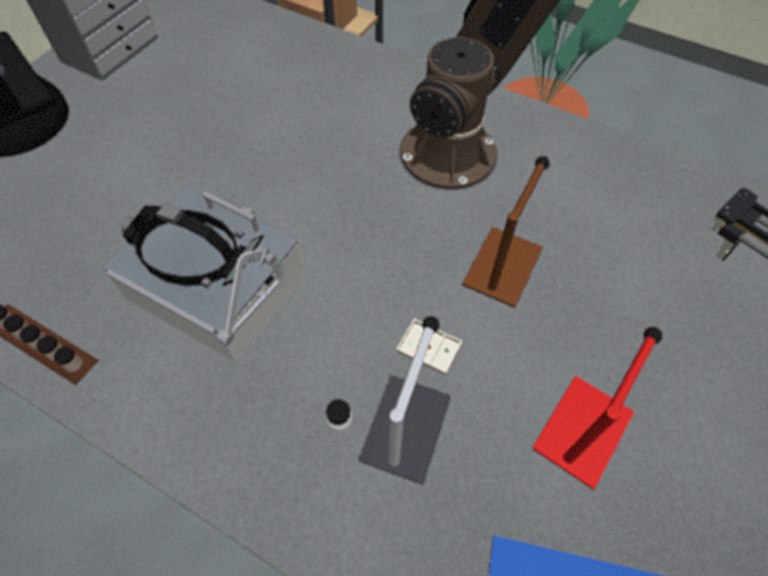

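View pics/top0.png

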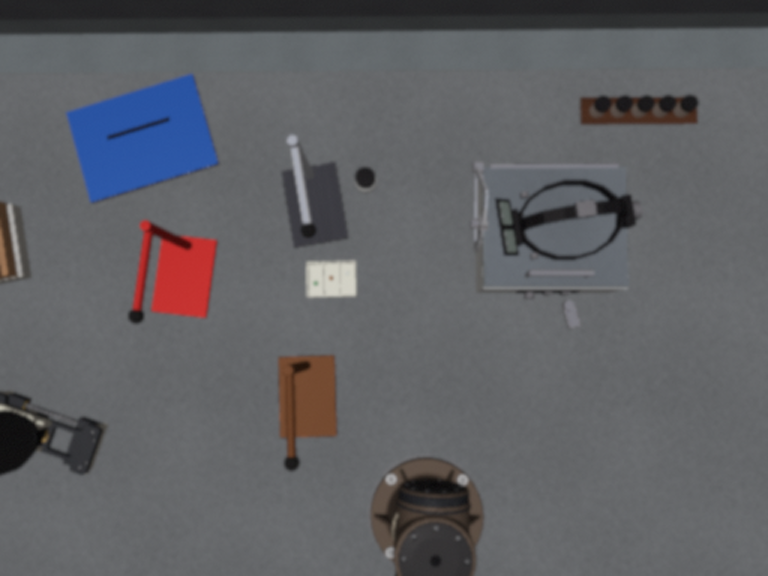

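The scene view shows the box with the headset at (190,240), the grey stand with its ball at (431,324) and post at (397,415), the jar at (339,412) and the tray at (430,345). The top view shows the buckle near (586,208), the handle at (561,272), the sector plate along (480,165–240), and the stand ball at (309,229) with its post at (292,140). I'll zoom in on both before measuring.

Run:
```python
import cv2,numpy as np
s=np.load("pics/scene0.npz")["img"];t=np.load("pics/top0.npz")["img"]
a=cv2.resize(s[115:245,65:205],(400,371),interpolation=cv2.INTER_CUBIC) 
b=cv2.resize(t[100:220,310:430],(400,400),interpolation=cv2.INTER_CUBIC)
a=cv2.resize(s[120:240,70:203],(443,400),interpolation=cv2.INTER_CUBIC)
b=cv2.resize(t[102:222,312:419],(357,400),interpolation=cv2.INTER_CUBIC)
im=np.hstack([a,b]); cv2.imwrite("pics/c1.png",cv2.cvtColor(im,cv2.COLOR_RGB2BGR))
```

```text
(no output)
```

View pics/c1.png

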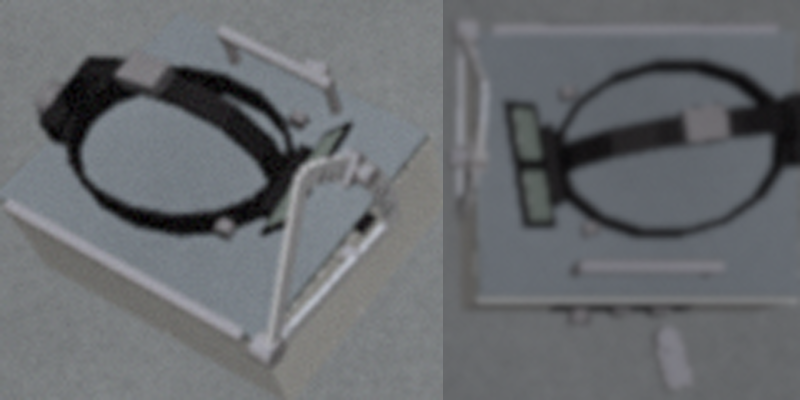

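The left crop shows the buckle at (143,72), the handle from (220,32) to (328,72), the arc, and the index block at about (360,172). The right crop shows the buckle at (707,123), the handle from (575,267) to (725,267), and the loupe in front of the box. Next I'll triangulate these points.

```bash
cat > h.py <<'E'
import numpy as np,cv2
def ray(s,uv):
    d=s["pose"][:3,:3]@np.linalg.solve(s["K"],[uv[0],uv[1],1.]);return s["pose"][:3,3],d/np.linalg.norm(d)
def plane(s,uv,z):
    o,d=ray(s,uv);return o+d*(z-o[2])/d[2]
def tri(a,ua,b,ub):
    (o,d),(p,e)=ray(a,ua),ray(b,ub)
    k=np.linalg.lstsq(np.c_[d,-e],p-o,rcond=None)[0];x,y=o+d*k[0],p+e*k[1]
    return (x+y)/2,np.linalg.norm(x-y)
def proj(s,X):
    c=s["pose"][:3,:3].T@(np.asarray(X)-s["pose"][:3,3]);c=s["K"]@c;return c[:2]/c[2]
E
python3 - <<'E'
from h import *
np.set_printoptions(precision=4,suppress=True)
S=dict(np.load("pics/scene0.npz"));T=dict(np.load("pics/top0.npz"))
cs=lambda x,y:(70-.35+x/3.333,120-.35+y/3.333); ct=lambda x,y:(312-.35+(x-443)/3.333,102-.35+y/3.333)
f=lambda x,y:((x+.5)/1.5-.5,(y+.5)/1.5-.5)
P={"buckle":(cs(143,72),ct(707,123),.2415),"handR":(cs(220,30),ct(725,267),.164),"handL":(cs(328,72),ct(575,267),.164),
"ball":(f(431,324),f(309,229),.225),"post":(f(397,415),f(292,140),.233)}
for k,(a,b,z) in P.items(): print(k,*tri(S,a,T,b),"top",plane(T,b,z),"scene",plane(S,a,z))
for n,p in {"rearL":(493,26),"rearR":(779,27),"frontL":(475,303)}.items(): print(n,plane(T,ct(*p),.12))
# refine by masks: red/orange excluded, ball dark
for n,s,c in(("S",S,f(431,324)),("T",T,f(309,229))):
    g=s["img"].max(2);x,y=int(c[0]),int(c[1]);w=g[y-9:y+10,x-9:x+10]
    m=(w<40).astype(np.uint8);k,l,st,ce=cv2.connectedComponentsWithStats(m)
    print(n,[(st[i][4],ce[i]+[x-9,y-9]) for i in range(1,k)])
print("strap line", plane(T,ct(570,150),.2),plane(T,ct(770,118),.2))
E
```

```text
buckle [ 0.5956 -0.2718  0.2342] 0.0008450603385187773 top [ 0.5943 -0.2698  0.2415] scene [ 0.5989 -0.2653  0.2415]
handR [ 0.4889 -0.3088  0.1563] 0.00039093304919034087 top [ 0.4882 -0.3064  0.164 ] scene [ 0.4931 -0.3025  0.164 ]
handL [ 0.4887 -0.1815  0.1755] 0.007014957819541642 top [ 0.488  -0.1809  0.164 ] scene [ 0.4837 -0.1924  0.164 ]
ball [0.5593 0.2233 0.2259] 0.0028096326117502254 top [0.56   0.2221 0.225 ] scene [0.5582 0.2244 0.225 ]
post [0.7181 0.2525 0.2431] 0.00031841878001467145 top [0.7215 0.2541 0.233 ] scene [0.7149 0.2511 0.233 ]
rearL [ 0.708  -0.1208  0.12  ]
rearR [ 0.7064 -0.3724  0.12  ]
frontL [ 0.461  -0.1029  0.12  ]
S [(np.int32(47), array([287.1489, 214.9787]))]
T [(np.int32(58), array([205.2414, 153.5517]))]
strap line [ 0.5808 -0.1704  0.2   ] [ 0.6074 -0.3342  0.2   ]
```

>>> {"method": "send_rows", "body": {"plan": [[[0, 0, -4, 0, 0, -7], [0, 0, -8, 0, 0, -14], [4, 2, -12, 0, 0, -21], [7.5, 3.8, -15, 0, 0, -27.3], [11, 5.6, -17, 0, 0, -27.3], [14.5, 7.4, -17, 0, 0, -27.3], [18, 9.2, -17, 0, 0, -27.3], [21.5, 11, -17, 0, 0, -27.3]]], "fingers": 1}}

```text
clock: 0.77
tool_pos: [0.3677, 0.4821, 0.3971]
orientation: [-179.9, -0.0, 9.2]
force: [1.3, 1.9, -0.3]
opening: 0.0877
gripper_force: 0.0
```

>>> {"method": "send_rows", "body": {"plan": [[[0.5, 4, 0, 0, 0, 0], [1, 8, 0, 0, 0, 0], [1.5, 12, 0, 0, 0, 0], [2, 16, 0, 0, 0, 0], [2.5, 20, 0, 0, 0, 0], [3, 24, 0, 0, 0, 0], [3.5, 28, 0, 0, 0, 0], [4, 32, 0, 0, 0, 0]]]}}

```text
clock: 1.43
tool_pos: [0.4574, 0.1719, 0.396]
orientation: [-180.0, -0.0, 9.2]
force: [0.1, 0.9, 0.2]
opening: 0.0876
gripper_force: 0.0
```

>>> {"method": "send_rows", "body": {"plan": [[[0.5, 4, 0, 0, 0, 0], [1, 8, 0, 0, 0, 0], [1.5, 12, 0, 0, 0, 0], [2, 16, 0, 0, 0, 0], [2.5, 20, 0, 0, 0, 0], [3, 24, 0, 0, 0, 0], [3.5, 28, 0, 0, 0, 0], [4, 32, 0, 0, 0, 0]]]}}

```text
clock: 2.1
tool_pos: [0.5482, -0.1376, 0.3959]
orientation: [-180.0, 0.0, 9.2]
force: [1.2, 1.4, 1.3]
opening: 0.0876
gripper_force: 0.0
```

>>> {"method": "send_rows", "body": {"plan": [[[0.5, 4, 0, 0, 0, 0], [1, 8, 0, 0, 0, 0], [1.4, 12, 1, 0, 0, 0], [1.4, 12.7, 3, 0, 0, 0], [1.4, 12.7, 6, 0, 0, 0], [1.4, 12.7, 8, 0, 0, 0], [1.4, 12.7, 8, 0, 0, 0], [1.4, 12.7, 8, 0, 0, 0]]]}}

```text
clock: 2.77
tool_pos: [0.5818, -0.2588, 0.3152]
orientation: [-180.0, 0.2, 9.2]
force: [0.9, -0.3, 1.0]
opening: 0.0874
gripper_force: 0.0
```

>>> {"method": "send_rows", "body": {"plan": [[[1.1, 1.4, 2, 0, 0, 0], [1.1, 1.4, 4, 0, 0, 0], [1.1, 1.4, 6, 0, 0, 0], [1.1, 1.4, 7, 0, 0, 0], [1.1, 1.4, 8, 0, 0, 0], [1.1, 1.4, 8.3, 0, 0, 0], [1.1, 1.4, 8.3, 0, 0, 0], [1.1, 1.4, 8.3, 0, 0, 0]]]}}

```text
clock: 3.43
tool_pos: [0.5961, -0.2709, 0.2344]
orientation: [179.9, -0.1, 9.2]
force: [-0.2, -0.3, 0.8]
opening: 0.0879
gripper_force: 0.0
```

Run:
```python
from plant import ctrl
import cv2,numpy as np
s=ctrl.snapshot("scene")["img"][110:230,70:230]
t=ctrl.snapshot("top")["img"][90:210,320:430]
im=np.hstack([cv2.resize(s,(460,345),interpolation=2),cv2.resize(t,(316,345),interpolation=2)])
cv2.imwrite("pics/c2.png",im[...,::-1])
```

```text
(no output)
```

View pics/c2.png

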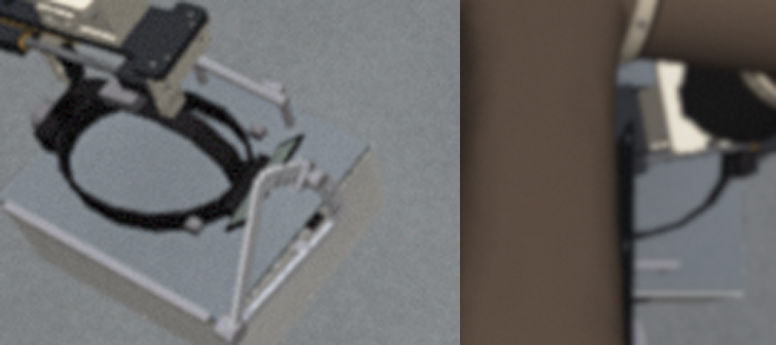

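The picture shows the fingers straddling the buckle at (115,92). I'll lower a little more and close.

>>> {"method": "send_rows", "body": {"plan": [[[0, 0, 0.3, 0, 0, 0], [0, 0, 0.5, 0, 0, 0], [0, 0, 0.5, 0, 0, 0], [0, 0, 0.5, 0, 0, 0]]]}}

```text
clock: 3.87
tool_pos: [0.5954, -0.2708, 0.2279]
orientation: [-180.0, 0.0, 9.2]
force: [0.2, -0.9, 0.2]
opening: 0.0874
gripper_force: 0.0
```

>>> {"method": "send_rows", "body": {"plan": [[[0, 0, 0, 0, 0, 0], [0, 0, 0, 0, 0, 0], [0, 0, 0, 0, 0, 0], [0, 0, 0, 0, 0, 0], [0, 0, 0, 0, 0, 0], [0, 0, 0, 0, 0, 0], [0, 0, 0, 0, 0, 0], [0, 0, 0, 0, 0, 0]]], "fingers": 0}}

```text
clock: 4.53
tool_pos: [0.5955, -0.2708, 0.228]
orientation: [-180.0, -0.0, 9.2]
force: [0.3, -0.9, -0.6]
opening: 0.0397
gripper_force: 0.0
```

>>> {"method": "send_rows", "body": {"plan": [[[0, 0, -0.5, 0, 0, 0], [0, 0, -1.5, 0, 0, 0], [0, 0, -3, 0, 0, 0], [0, 0, -4.5, 0, 0, 0], [0, 0, -6, 0, 0, 0], [0, 0, -7, 0, 0, 0], [0, 0, -7.5, 0, 0, 0], [0, 0, -7.5, 0, 0, 0]]]}}

```text
clock: 5.2
tool_pos: [0.5959, -0.2709, 0.3046]
orientation: [180.0, -0.1, 9.2]
force: [0.2, -0.3, -1.2]
opening: 0.0334
gripper_force: 30.0
```

Run:
```python
from plant import ctrl
import cv2,numpy as np
s=ctrl.snapshot("scene");np.savez("pics/s3.npz",**s);s=s["img"][80:230,60:260]
print(ctrl.get_obs()["force"],ctrl.get_obs()["moment"])
cv2.imwrite("pics/c3.png",cv2.resize(s,(800,600),interpolation=2)[...,::-1])
```

```text
[-0.31275743  0.23817565 -1.88713687] [-0.06781493 -0.00607066  0.00538845]
```

View pics/c3.png

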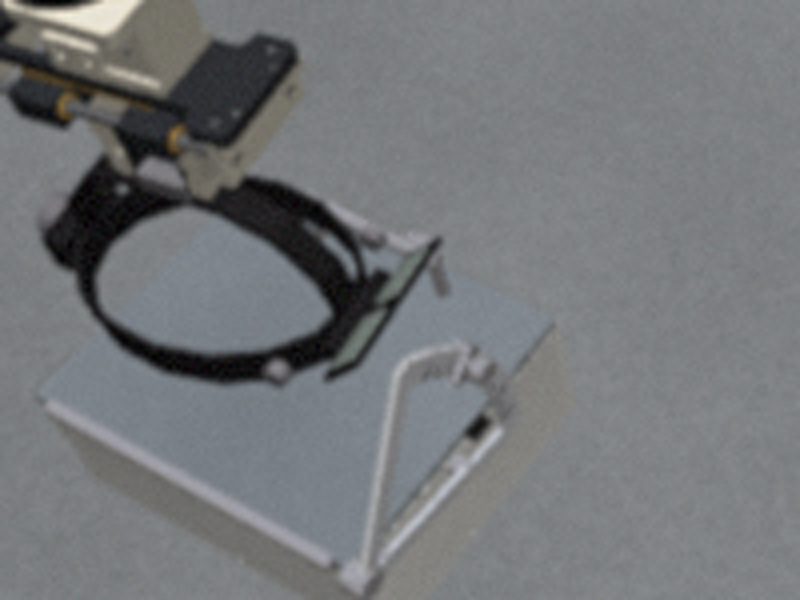

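The headset hangs level, with the buckle between the fingers at (165,180) and the side knob at (278,370). I'll work out how far it has risen, which tells me the grip height.

Run:
```python
from h import *
S=dict(np.load("pics/scene0.npz"));T=dict(np.load("pics/top0.npz"));N=dict(np.load("pics/s3.npz"))
a=(69.65+225/3.333,119.65+227/3.333); b=(311.65+(568-443)/3.333,101.65+93/3.333)
X,e=tri(S,a,T,b);print(X,e)
now=(59.6+278/4,79.6+370/4)
for n in(.05,.06,.065,.07,.075,.08,.085):print(n,proj(N,X+[0,0,n])-now,proj(S,X)-a)
# optical check: template shift of the band region via phase-free matchTemplate
g0=cv2.cvtColor(S["img"],7);g1=cv2.cvtColor(N["img"],7)
for (x,y,w) in((137,187,9),(83,165,9)):
    t=g0[y-w:y+w+1,x-w:x+w+1];r=cv2.matchTemplate(g1[y-40:y+30,x-40:x+30],t,5);m=cv2.minMaxLoc(r);print(m[1],np.array(m[3])-40+w)
```

```text
[ 0.6422694  -0.18164127  0.14164163] 0.00018978324781210765
0.05 [3.00361795 5.36256436] [-0.03677752 -0.00314175]
0.06 [1.94883045 3.19865688] [-0.03677752 -0.00314175]
0.065 [1.41463738 2.10275429] [-0.03677752 -0.00314175]
0.07 [0.87583318 0.9973919 ] [-0.03677752 -0.00314175]
0.075 [ 0.33235789 -0.11755328] [-0.03677752 -0.00314175]
0.08 [-0.2158495  -1.24220642] [-0.03677752 -0.00314175]
0.085 [-0.76885107 -2.37669486] [-0.03677752 -0.00314175]
0.9672873616218567 [ -8 -15]
0.9941527247428894 [-11 -16]
```

>>> {"method": "send_rows", "body": {"plan": [[[0, 0, -0.8, 0, 0, 0], [0, 0, -2, 0, 0, 0], [0, 0, -3.5, 0, 0, 0], [0, 0, -5, 0, 0, 0], [0, 0, -6.5, 0, 0, 0], [0, -0.8, -8, 0, 0, 0], [-0.3, -2, -9.2, 0, 0, 0], [-0.6, -4, -9.6, 0, 0, 0]]]}}

```text
clock: 5.92
tool_pos: [0.5834, -0.2328, 0.4012]
orientation: [179.9, -0.1, 9.1]
force: [-0.3, 0.9, -1.8]
opening: 0.0339
gripper_force: 30.0
```

>>> {"method": "send_rows", "body": {"plan": [[[-0.5, -2.5, 0, 0, 0, 0], [-1, -5, 0, 0, 0, 0], [-1.5, -7.5, 0, 0, 0, 0], [-2, -10, 0, 0, 0, 0], [-2.5, -12.5, 0, 0, 0, 0], [-3, -15, 0, 0, 0, 0], [-3.4, -17.5, 0, 0, 0, 0], [-3.8, -20, 0, 0, 0, 0]]]}}

```text
clock: 6.58
tool_pos: [0.5125, -0.0396, 0.3997]
orientation: [-180.0, -0.0, 9.2]
force: [0.6, 0.2, -0.8]
opening: 0.0335
gripper_force: 30.0
```

>>> {"method": "send_rows", "body": {"plan": [[[-0.5, -2.5, 0, 0, 0, 0], [-1, -5, 0, 0, 0, 0], [-1.5, -7.5, 0, 0, 0, 0], [-2, -10, 0, 0, 0, 0], [-2.5, -12.5, 0, 0, 0, 0], [-3, -15, 0, 0, 0, 0], [-3.4, -17.5, 0, 0, 0, 0], [-3.8, -19.5, 0, 0, 0, 0]]]}}

```text
clock: 7.25
tool_pos: [0.4436, 0.1469, 0.3997]
orientation: [-180.0, -0.0, 9.3]
force: [0.1, -0.7, -1.5]
opening: 0.0336
gripper_force: 30.0
```

>>> {"method": "send_rows", "body": {"plan": [[[-0.1, -1.5, 0, 0, 0, 0], [-0.2, -3, 0, 0, 0, -0.7], [-0.3, -4.2, 1.5, 0, 0, -1.4], [-0.4, -4.6, 3.5, 0, 0, -1.4], [-0.4, -4.6, 5.5, 0, 0, -1.4], [-0.4, -4.6, 7.5, 0, 0, -1.4], [-0.4, -4.6, 9, 0, 0, -1.4], [-0.4, -4.6, 9.5, 0, 0, -1.4]]]}}

```text
clock: 7.92
tool_pos: [0.4321, 0.1898, 0.3022]
orientation: [179.9, 0.2, 10.6]
force: [-0.3, -1.2, -1.6]
opening: 0.0339
gripper_force: 30.0
```

>>> {"method": "send_rows", "body": {"plan": [[[0, 0, 1, 0, 0, 0], [0, 0, 2, 0, 0, 0], [0, 0, 2.8, 0, 0, 0], [0, 0, 3, 0, 0, 0], [0, 0, 3, 0, 0, 0], [0, 0, 3, 0, 0, 0], [0, 0, 3, 0, 0, 0]]]}}

```text
clock: 8.5
tool_pos: [0.434, 0.1905, 0.2746]
orientation: [-180.0, -0.1, 10.6]
force: [-0.7, 0.6, -0.6]
opening: 0.0337
gripper_force: 30.0
```

Run:
```python
from plant import ctrl
import cv2,numpy as np
a=ctrl.snapshot("scene");np.savez("pics/s4.npz",**a);b=ctrl.snapshot("top");np.savez("pics/t4.npz",**b)
print(ctrl.get_obs()["tool_pos"])
s=a["img"][130:320,180:350];t=b["img"][80:270,130:300]
cv2.imwrite("pics/c4.png",cv2.resize(np.hstack([s,t]),(800,447),interpolation=2)[...,::-1])
```

```text
[0.43386456 0.19045689 0.27454838]
```

View pics/c4.png

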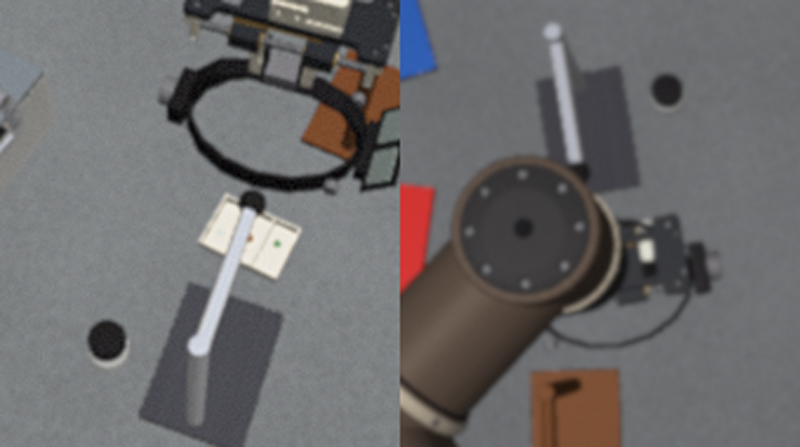

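The bar lies ahead of the headset: ball at (252,203) in the scene crop, bar from (553,32) to (578,160) in the top crop. I'll fit the bar's axis by mask before going in.

Run:
```python
from h import *
np.set_printoptions(precision=4,suppress=True)
for n,r in(("top0",(85,155,180,220)),("scene0",(215,280,255,292))):
    s=dict(np.load(f"pics/{n}.npz"));y0,y1,x0,x1=r
    g=s["img"][y0:y1,x0:x1].min(2);m=(g>150).astype(np.uint8)
    k,l,st,ce=cv2.connectedComponentsWithStats(m);i=1+st[1:,4].argmax();ys,xs=np.nonzero(l==i)
    vx,vy,cx,cy=cv2.fitLine(np.c_[xs+x0,ys+y0].astype(np.float32),2,0,.01,.01).ravel()
    t=(xs+x0-cx)*vx+(ys+y0-cy)*vy
    e=[plane(s,(cx+vx*a,cy+vy*a),.228) for a in(t.min(),t.max())]
    d=e[0]-e[1] if e[0][0]>e[1][0] else e[1]-e[0]
    lo=min(e,key=lambda p:p[0]);print(n,st[i],e,"yaw",np.degrees(np.arctan2(d[1],d[0])),"len",np.hypot(*d[:2]),"y at x=.6",lo[1]+(.6-lo[0])*d[1]/d[0])
```

```text
top0 [ 15  14  11  49 171] [array([0.7073, 0.2511, 0.228 ]), array([0.574 , 0.2272, 0.228 ])] yaw 10.159345491295593 len 0.13542430836970046 y at x=.6 0.23186807722367536
scene0 [  5   0  32  65 825] [array([0.7196, 0.2556, 0.228 ]), array([0.5676, 0.2184, 0.228 ])] yaw 13.770991702719222 len 0.1564990905908462 y at x=.6 0.22633627481156285
```

>>> {"method": "send_rows", "body": {"plan": [[[0.3, -0.4, 0, 0, 0, 0], [1, -0.9, 0, 0, 0, 0], [2.5, -0.9, 0, 0, 0, 0], [4, -0.9, 0, 0, 0, 0], [5.5, -0.9, 0, 0, 0, 0], [7, -0.9, 0, 0, 0, 0], [8, -0.9, 0, 0, 0, 0], [8.5, -0.9, 0, 0, 0, 0]]]}}

```text
clock: 9.27
tool_pos: [0.5169, 0.2153, 0.2734]
orientation: [180.0, 0.0, 10.6]
force: [-0.4, 0.3, -0.8]
opening: 0.0339
gripper_force: 30.0
```

>>> {"method": "send_rows", "body": {"plan": [[[1, 0, 0, 0, 0, 0], [2.5, 0, 0, 0, 0, 0], [4, 0, 0, 0, 0, 0], [5.5, 0, 0, 0, 0, 0], [7, 0, 0, 0, 0, 0], [8, 0, 0, 0, 0, 0], [8.4, 0, 0, 0, 0, 0], [8.4, 0, 0, 0, 0, 0]]]}}

```text
clock: 9.93
tool_pos: [0.5985, 0.2303, 0.2735]
orientation: [180.0, 0.0, 10.6]
force: [0.2, -0.4, -1.2]
opening: 0.0337
gripper_force: 30.0
```

Run:
```python
from plant import ctrl
import cv2,numpy as np
a=ctrl.snapshot("scene");np.savez("pics/s5.npz",**a);b=ctrl.snapshot("top");np.savez("pics/t5.npz",**b)
o=ctrl.get_obs();print(o["tool_pos"],o["force"])
s=a["img"][150:330,200:360];t=b["img"][80:260,130:290]
cv2.imwrite("pics/c5.png",cv2.resize(np.hstack([s,t]),(800,450),interpolation=2)[...,::-1])
```

```text
[0.59760267 0.23012306 0.27391557] [-0.38047201 -0.7681187  -2.05987917]
```

View pics/c5.png

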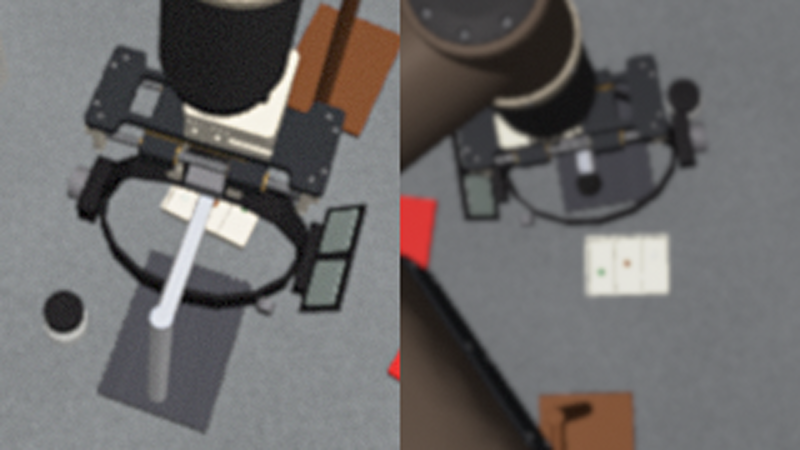

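The bar at (200,205) passes between strap and band, under the buckle at (208,178). I'll lower it until contact.

>>> {"method": "send_rows", "body": {"plan": [[[0, 0, 0.6, 0, 0, 0], [0, 0, 1.4, 0, 0, 0], [0, 0, 2.2, 0, 0, 0], [0, 0, 2.6, 0, 0, 0], [0, 0, 2.8, 0, 0, 0], [0, 0, 2.8, 0, 0, 0]]]}}

```text
clock: 10.53
tool_pos: [0.5977, 0.2301, 0.2452]
orientation: [180.0, 0.1, 10.6]
force: [-0.5, 0.3, -1.1]
opening: 0.0338
gripper_force: 30.0
```

>>> {"method": "send_rows", "body": {"plan": [[[0, 0, 0.1, 0, 0, 0], [0, 0, 0.2, 0, 0, 0], [0, 0, 0.3, 0, 0, 0], [0, 0, 0.3, 0, 0, 0]]]}}

```text
clock: 10.87
tool_pos: [0.5983, 0.2303, 0.2438]
orientation: [-180.0, -0.1, 10.6]
force: [0.1, -0.7, 1.4]
opening: 0.0336
gripper_force: 30.0
```

>>> {"method": "send_rows", "body": {"plan": [[[0, 0, 0.05, 0, 0, 0], [0, 0, 0.1, 0, 0, 0], [0, 0, 0.1, 0, 0, 0]]]}}

```text
clock: 11.12
tool_pos: [0.5984, 0.2304, 0.2437]
orientation: [-180.0, -0.1, 10.6]
force: [-3.6, -0.6, 7.1]
opening: 0.0338
gripper_force: 30.0
```

>>> {"method": "send_rows", "body": {"plan": [[[0, 0, 0, 0, 0, 0], [0, 0, 0, 0, 0, 0], [0, 0, 0, 0, 0, 0], [0, 0, 0, 0, 0, 0], [0, 0, 0, 0, 0, 0], [0, 0, 0, 0, 0, 0], [0, 0, 0, 0, 0, 0], [0, 0, 0, 0, 0, 0]]], "fingers": 0.8}}

```text
clock: 11.78
tool_pos: [0.5981, 0.2302, 0.2419]
orientation: [180.0, 0.0, 10.6]
force: [0.1, -0.5, -0.5]
opening: 0.0696
gripper_force: 0.0
```

>>> {"method": "send_rows", "body": {"plan": [[[0, 0, -0.5, 0, 0, 0], [0, 0, -1.5, 0, 0, 0], [0, 0, -3, 0, 0, 0], [0, 0, -5, 0, 0, 0], [0, 0, -8, 0, 0, 0], [0, 0, -11, 0, 0, 0], [0, 0, -14, 0, 0, 0], [0, 0, -15.5, 0, 0, 0]]]}}

```text
clock: 12.45
tool_pos: [0.5989, 0.2301, 0.4028]
orientation: [-179.9, -0.3, 10.6]
force: [0.1, -0.2, 1.1]
opening: 0.0694
gripper_force: 0.0
```

Run:
```python
from plant import ctrl
from h import *
o=ctrl.get_obs();print(o["joint_pos"].round(1))
a=ctrl.snapshot("scene");np.savez("pics/s6.npz",**a);b=ctrl.snapshot("top");np.savez("pics/t6.npz",**b)
s=cv2.resize(a["img"][145:245,120:220],(480,480),interpolation=2);t=cv2.resize(b["img"][100:210,300:370],(305,480),interpolation=2)
u=cv2.resize(a["img"][190:320,200:330],(480,480)); 
im=np.zeros((600,800,3),np.uint8);im[:480,:480]=s;im[:480,480:785]=t
im[480:,:]=cv2.resize(a["img"][200:275,200:310],(176,120)).repeat(1,0)[:, :1]*0
im[480:600,0:160]=cv2.resize(a["img"][200:290,195:315],(160,120),interpolation=3)
cv2.imwrite("pics/c6.png",im[...,::-1])
```

```text
[ 38.5  14.1  13.8   0.1 -89.4  62.1]
```

View pics/c6.png

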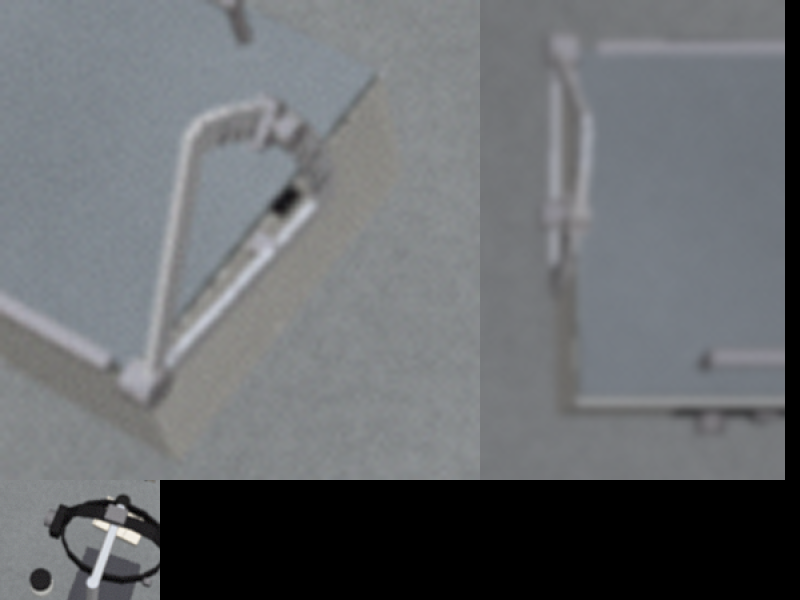

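The headset hangs on the bar. In the scene crop the index clamp is around (268–290,118–128) and the black pointer is at (287,200). In the top crop the index is at (567,213).

Run:
```python
from h import *
np.set_printoptions(precision=4,suppress=True)
S=dict(np.load("pics/s6.npz"));T=dict(np.load("pics/t6.npz"))
cs=lambda x,y:(119.6+x/4.8,144.6+y/4.8);ct=lambda x,y:(299.6+(x-480)/4.364,99.6+y/4.364)
H=np.array([.7035,-.244,.115])
def rep(n,X):print(n,X,"rel",X-H,"r",np.hypot(*(X-H)[[0,2]]),"ang",np.arctan2(X[2]-.115,.7035-X[0]))
for p in((268,118),(280,123),(290,128)):
  for y in(-.104,-.091,-.08):
    o,d=ray(S,cs(*p));rep(("S",p,y),o+d*(y-o[1])/d[1])
for q in((567,213),):
  for p in((268,118),(280,123),(290,128)):
    X,e=tri(S,cs(*p),T,ct(*q));rep(("tri",p,round(e,4)),X)
for y in(-.104,-.095):
    o,d=ray(S,cs(287,200));rep(("ptr",y),o+d*(y-o[1])/d[1])
# hinge brackets / handle
rep("hingebrk",tri(S,cs(142,380),T,ct(564,48))[0])
```

```text
('S', (268, 118), -0.104) [ 0.5621 -0.104   0.1854] rel [-0.1414  0.14    0.0704] r 0.15795160491539054 ang 0.4619467734605364
('S', (268, 118), -0.091) [ 0.573  -0.091   0.2082] rel [-0.1305  0.153   0.0932] r 0.16035381915159605 ang 0.6203741486188286
('S', (268, 118), -0.08) [ 0.5823 -0.08    0.2275] rel [-0.1212  0.164   0.1125] r 0.165409674193063 ang 0.748196765540181
('S', (280, 123), -0.104) [ 0.5549 -0.104   0.1716] rel [-0.1486  0.14    0.0566] r 0.15900360025858706 ang 0.3641515869907721
('S', (280, 123), -0.091) [ 0.566  -0.091   0.1948] rel [-0.1375  0.153   0.0798] r 0.1589573712590514 ang 0.5261464475708303
('S', (280, 123), -0.08) [ 0.5755 -0.08    0.2145] rel [-0.128   0.164   0.0995] r 0.1621384014144151 ang 0.6603844859617599
('S', (290, 128), -0.104) [ 0.5489 -0.104   0.1592] rel [-0.1546  0.14    0.0442] r 0.16075729179661374 ang 0.27871098677161044
('S', (290, 128), -0.091) [ 0.5602 -0.091   0.1828] rel [-0.1433  0.153   0.0678] r 0.158489154505987 ang 0.4418033899677756
('S', (290, 128), -0.08) [ 0.5698 -0.08    0.2027] rel [-0.1337  0.164   0.0877] r 0.15990767466008796 ang 0.5803666317356243
('tri', (268, 118), np.float64(0.0029)) [ 0.5744 -0.0873  0.2124] rel [-0.1291  0.1567  0.0974] r 0.1616965118798194 ang 0.6461457922660461
('tri', (280, 123), np.float64(0.0036)) [ 0.5733 -0.0851  0.2085] rel [-0.1302  0.1589  0.0935] r 0.16025127836168457 ang 0.622667816237862
('tri', (290, 128), np.float64(0.0091)) [ 0.5726 -0.0832  0.2046] rel [-0.1309  0.1608  0.0896] r 0.15867244380120085 ang 0.6002077313834774
('ptr', -0.104) [ 0.5665 -0.104   0.1069] rel [-0.137   0.14   -0.0081] r 0.13725208940683464 ang -0.05869536682619609
('ptr', -0.095) [ 0.574  -0.095   0.1242] rel [-0.1295  0.149   0.0092] r 0.1298656968553612 ang 0.07116749760358775
hingebrk [ 0.7051 -0.0979  0.1177] rel [0.0016 0.1461 0.0027] r 0.003167995691471114 ang 2.1014300446187395
```

>>> {"method": "send_rows", "body": {"plan": [[[-1.2, 2.8, 0, 0, 0, 6.3], [-2.4, 5.6, 0, 0, 0, 12.6], [-3.6, 8.4, 0, 0, 0, 18.9], [-4.9, 11.2, 0, 0, 0, 25.2], [-6.1, 14, 0, 0, 0, 31.5], [-7.3, 16.8, 0, 0, 0, 37.8], [-8.5, 19.5, 0, 0, 0, 44], [-9.8, 22.3, 0, 0, 0, 50.3]]], "fingers": 0.8}}

```text
clock: 13.22
tool_pos: [0.542, -0.0083, 0.3972]
orientation: [-180.0, 0.0, -40.0]
force: [0.8, -0.4, 0.8]
opening: 0.0703
gripper_force: 0.0
```

>>> {"method": "send_rows", "body": {"plan": [[[1.4, 2.7, 0, 0, 0, 6.3], [2.7, 5.4, 0, 0, 0, 12.6], [4.1, 8.2, 0, 0, 0, 18.9], [5.4, 10.9, 0, 0, 0, 25.2], [6.8, 13.6, 0, 0, 0, 31.5], [8.2, 16.3, 0, 0, 0, 37.8], [9.5, 19, 0, 0, 0, 44], [10.9, 21.7, 0, 0, 0, 50.3]]]}}

```text
clock: 13.88
tool_pos: [0.4872, -0.2448, 0.3974]
orientation: [-180.0, 0.0, -90.3]
force: [1.0, 0.9, -1.0]
opening: 0.0701
gripper_force: 0.0
```

>>> {"method": "send_rows", "body": {"plan": [[[0, 0, 0, 0, 0, 0], [0, 0, 0, 0, 0, 0]]]}}

```text
clock: 14.05
tool_pos: [0.4873, -0.2449, 0.3969]
orientation: [180.0, 0.0, -90.1]
force: [0.1, 0.1, 0.2]
opening: 0.0701
gripper_force: 0.0
```

>>> {"method": "send_rows", "body": {"plan": [[[0, 0, 2.5, 0, 0, 0], [0, 0, 6, 0, 0, 0], [0, 0, 9.5, 0, 0, 0], [0, 0, 13, 0, 0, 0], [0, 0, 16.5, 0, 0, 0], [0, 0, 19, 0, 0, 0], [0, 0, 20, 0, 0, 0], [0, 0, 20, 0, 0, 0]]]}}

```text
clock: 14.72
tool_pos: [0.487, -0.2426, 0.1949]
orientation: [179.8, 0.1, -89.9]
force: [0.2, -0.2, 1.0]
opening: 0.0705
gripper_force: 0.0
```

>>> {"method": "send_rows", "body": {"plan": [[[0, 0, 1.5, 0, 0, 0], [0, 0, 3, 0, 0, 0], [0, 0, 4.5, 0, 0, 0], [0, 0, 5.2, 0, 0, 0], [0, 0, 5.2, 0, 0, 0]]]}}

```text
clock: 15.13
tool_pos: [0.4883, -0.2433, 0.1452]
orientation: [180.0, -0.0, -90.0]
force: [-0.6, 0.1, -0.6]
opening: 0.0702
gripper_force: 0.0
```

>>> {"method": "send_rows", "body": {"plan": [[[0, 0, 0, 0, 0, 0], [0, 0, 0, 0, 0, 0], [0, 0, 0, 0, 0, 0], [0, 0, 0, 0, 0, 0], [0, 0, 0, 0, 0, 0], [0, 0, 0, 0, 0, 0], [0, 0, 0, 0, 0, 0], [0, 0, 0, 0, 0, 0]]], "fingers": 0}}

```text
clock: 15.8
tool_pos: [0.488, -0.2436, 0.1451]
orientation: [-180.0, -0.0, -90.0]
force: [-0.6, 0.0, 0.5]
opening: 0.0222
gripper_force: 0.0
```

>>> {"method": "send_rows", "body": {"plan": [[[0, 0, 0, 0, 0, 0], [0, 0, 0, 0, 0, 0], [0, 0, 0, 0, 0, 0], [0, 0, 0, 0, 0, 0]]]}}

```text
clock: 16.13
tool_pos: [0.4886, -0.2436, 0.1451]
orientation: [-179.9, -0.0, -90.0]
force: [2.4, 0.9, -1.6]
opening: 0.0108
gripper_force: 30.0
```

>>> {"method": "send_rows", "body": {"plan": [[[0, -0.12, -0.5, 0, 0, 0], [0, -0.26, -1.07, 0, 0, 0], [0, -0.54, -2.13, 0, 0, 0], [0, -0.9, -3.17, 0, 0, 0], [0, -1.28, -4.18, 0, 0, 0], [0, -1.74, -5.19, 0, 0, 0], [0, -2.23, -6.16, 0, 0, 0], [0, -2.23, -6.16, 0, 0, 0]]]}}

```text
clock: 16.8
tool_pos: [0.5104, -0.2435, 0.2075]
orientation: [179.9, 0.0, -90.0]
force: [-0.7, -3.0, -7.6]
opening: 0.0109
gripper_force: 30.0
```

>>> {"method": "send_rows", "body": {"plan": [[[0, -0.5, -0.95, 0, 0, 0], [0, -1.14, -1.87, 0, 0, 0], [0, -1.8, -2.76, 0, 0, 0], [0, -2.46, -3.62, 0, 0, 0], [0, -2.8, -4.04, 0, 0, 0], [0, -3.17, -4.45, 0, 0, 0], [0, -3.17, -4.45, 0, 0, 0], [0, -3.17, -4.45, 0, 0, 0]]]}}

```text
clock: 17.47
tool_pos: [0.5391, -0.2435, 0.2502]
orientation: [179.6, 0.0, -90.0]
force: [-7.7, -1.5, -3.4]
opening: 0.0106
gripper_force: 30.0
```

```bash
cat > look.py <<'E'
import sys
from plant import ctrl
from h import *
n=sys.argv[1]
f=[ctrl.snapshot("scene") for _ in range(6)];a=np.mean([k["img"] for k in f],0).astype(np.uint8)
g=[ctrl.snapshot("top") for _ in range(4)];b=np.mean([k["img"] for k in g],0).astype(np.uint8)
f[0]["img"]=a;g[0]["img"]=b
np.savez(f"pics/s{n}.npz",**f[0]);np.savez(f"pics/t{n}.npz",**g[0])
o=ctrl.get_obs();p=o["tool_pos"];print(o["clock"],p,o["force"],o["orientation"],o["opening"])
from scipy.optimize import least_squares
r=least_squares(lambda t:[.215*(1-np.cos(t[0]))+.043*np.sin(t[0])-(p[0]-.4886),.215*np.sin(t[0])-.043*(1-np.cos(t[0]))-(p[2]-.1451)],[.5]);print("theta",r.x,r.fun)
s=cv2.resize(a[140:220,140:220],(640,600),interpolation=2);t=cv2.resize(b[130:170,305:330],(160,256),interpolation=2)
im=np.zeros((600,800,3),np.uint8);im[:,:640]=s;im[:256,640:]=t
cv2.imwrite(f"pics/c{n}.png",im[...,::-1])
E
python3 look.py 7
```

```text
17.9667 [ 0.53895144 -0.2434732   0.25000358] [-7.10025293 -1.2229644  -3.66294002] [ 1.79639959e+02  5.30845933e-02 -9.00339456e+01] 0.011281460954001742
theta [0.5344788] [ 0.00153758 -0.00138119]
```

View pics/c7.png

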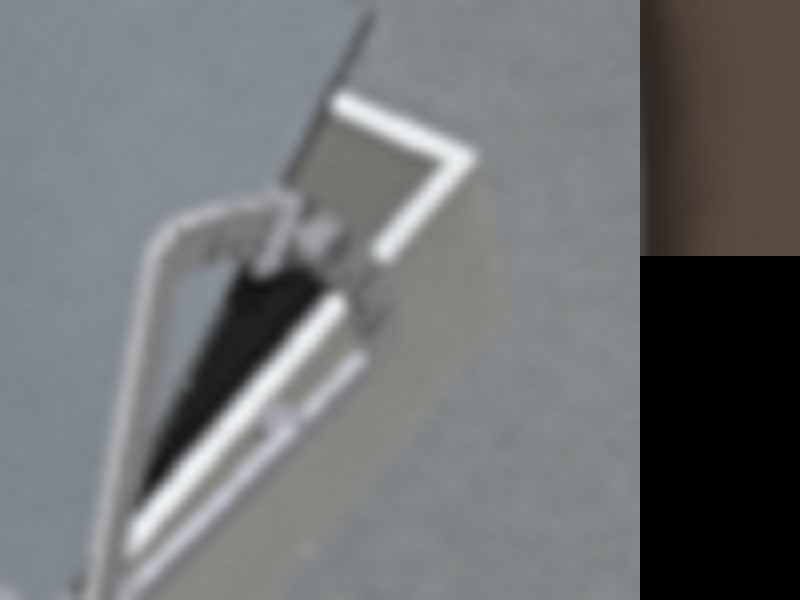

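The index's light radial bar runs from (290,195) to an inner end at (260,270), with its screw at (318,235). The pointer is near the dark gap at about (255,285). I'll project candidate angles into this crop.

Run:
```python
from h import *
S=dict(np.load("pics/s7.npz"))
c=lambda X:((proj(S,X)-[140,140]+.5)*[8,7.5]).round(0)
P=lambda r,t,y:[.7036-r*np.cos(t),y,.115+r*np.sin(t)]
for y in(-.103,-.097,-.091,-.085):
  for t in(.53,.57,.61,.65): print(y,t,*[c(P(r,t,y)) for r in(143,148,158,168,172) for r in [r/1000]])
print("plate end top", c(P(.168,1.0,-.091)), "pivot",c([.7036,-.091,.115]))
```

```text
-0.103 0.53 [256. 257.] [262. 245.] [275. 219.] [288. 193.] [294. 183.]
-0.103 0.57 [248. 256.] [254. 243.] [266. 217.] [279. 190.] [284. 180.]
-0.103 0.61 [239. 255.] [245. 241.] [257. 215.] [269. 189.] [274. 178.]
-0.103 0.65 [230. 254.] [235. 241.] [247. 214.] [258. 188.] [263. 177.]
-0.097 0.53 [271. 265.] [277. 252.] [290. 226.] [303. 200.] [309. 190.]
-0.097 0.57 [262. 263.] [269. 250.] [281. 224.] [294. 198.] [299. 187.]
-0.097 0.61 [254. 262.] [260. 249.] [272. 222.] [284. 196.] [289. 185.]
-0.097 0.65 [245. 261.] [251. 248.] [262. 221.] [274. 195.] [278. 184.]
-0.091 0.53 [286. 272.] [292. 259.] [305. 233.] [318. 207.] [324. 197.]
-0.091 0.57 [277. 270.] [284. 257.] [296. 231.] [309. 205.] [314. 194.]
-0.091 0.61 [269. 269.] [275. 256.] [287. 229.] [299. 203.] [304. 192.]
-0.091 0.65 [260. 268.] [266. 255.] [277. 229.] [289. 202.] [293. 191.]
-0.085 0.53 [300. 279.] [307. 266.] [320. 240.] [333. 214.] [339. 204.]
-0.085 0.57 [292. 277.] [299. 264.] [311. 238.] [324. 212.] [329. 201.]
-0.085 0.61 [284. 276.] [290. 263.] [302. 237.] [314. 210.] [319. 199.]
-0.085 0.65 [275. 276.] [281. 262.] [292. 236.] [304. 209.] [309. 198.]
plate end top [181. 225.] pivot [ 98. 641.]
```

>>> {"method": "send_rows", "body": {"plan": [[[0, -0.4, -0.42, 0, 0, 0], [0, -0.8, -0.83, 0, 0, 0], [0, -1.16, -1.2, 0, 0, 0], [0, -1.16, -1.2, 0, 0, 0], [0, -1.16, -1.2, 0, 0, 0], [0, -1.16, -1.2, 0, 0, 0]]]}}

```text
clock: 18.47
tool_pos: [0.5502, -0.2434, 0.2623]
orientation: [179.6, 0.1, -90.0]
force: [-9.0, -0.7, -1.6]
opening: 0.0109
gripper_force: 30.0
```

```bash
python3 look.py 8
python3 - <<'E'
from h import *
np.set_printoptions(precision=4,suppress=True)
A=np.load("pics/s8.npz")["img"];B=np.load("pics/s6.npz")["img"]
t=np.mean([np.load(f"pics/{n}.npz")["img"].astype(float) for n in("t6","top0")],0).astype(np.uint8)
C=lambda i,y,x,h,w,H,W:cv2.resize(i[y:y+h,x:x+w],(W,H),interpolation=2)
im=np.zeros((600,800,3),np.uint8)
im[:,:400]=C(A,150,160,48,32,600,400)        # 12.5x
im[:300,400:]=C(B,155,165,27,36,300,400)      # 11.1x
im[300:,400:]=C(t,135,300,27,36,300,400)
# contrast stretch
im=np.clip((im.astype(float)-30)*1.35,0,255).astype(np.uint8)
cv2.imwrite("pics/c9.png",im[...,::-1])
E
```

```text
18.9667 [ 0.55016896 -0.24342445  0.26226763] [-8.39571573 -0.43202055 -2.17920541] [ 1.79606182e+02  5.33320414e-02 -9.00295075e+01] 0.010822810250709103
theta [0.609481] [ 0.00175783 -0.00183496]
```

View pics/c9.png

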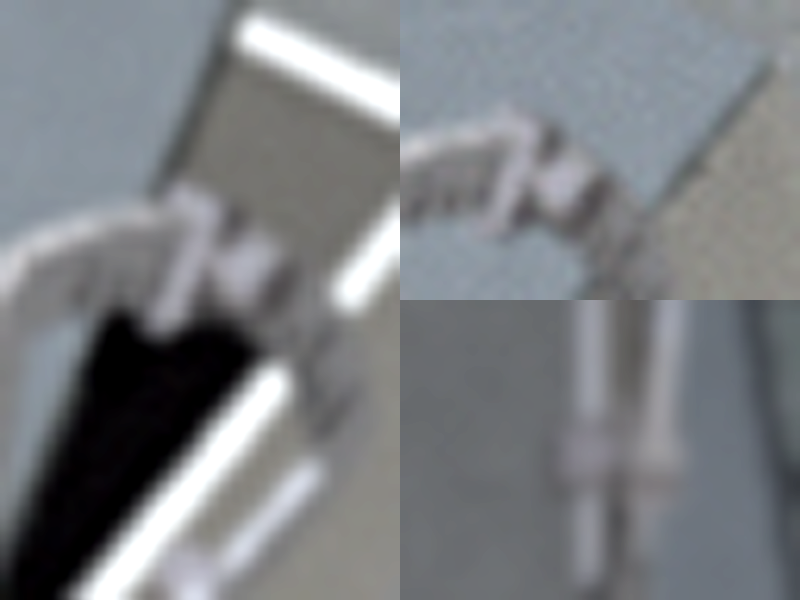

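In the left crop the index's bright upper face runs from (185,190) to (155,325), and its thumb screw is at (245,270). In the lower-right top crop the screw is at (582,448) and the block at (657,463). The pointer itself is lost in the dark gap, so I'll triangulate the screw and block.

Run:
```python
from h import *
np.set_printoptions(precision=4,suppress=True)
S=dict(np.load("pics/s8.npz"));S6=dict(np.load("pics/s6.npz"));T=dict(np.load("pics/t6.npz"))
H=np.array([.7036,-.244,.115])
def rep(n,X,e=0):print(n,X,"r",np.hypot(*(X-H)[[0,2]]).round(4),"ang",np.arctan2(X[2]-H[2],H[0]-X[0]).round(4),"gap",e)
cs=lambda x,y:(160+x/12.5-.5,150+y/12.5-.5);ct=lambda x,y:(300+(x-400)/11.11-.5,135+(y-300)/11.11-.5)
rep("screw",*tri(S,cs(245,270),T,ct(582,448)))
rep("face",*tri(S,cs(172,258),T,ct(657,463)))
for y in(-.095,-.091,-.087):
  for n,p in(("facetop",(188,195)),("facemid",(172,258)),("facebot",(157,322))):
    o,d=ray(S,cs(*p));rep((n,y),o+d*(y-o[1])/d[1])
# pointer, lid shut: black blob centroid & outline
g=S6["img"][175:197,165:195].max(2);m=(g<70).astype(np.uint8)
k,l,st,ce=cv2.connectedComponentsWithStats(m)
for i in range(1,k):
    q=ce[i]+[165,175];X=plane(S6,q,.117);rep(("ptr blob",st[i][4],q),X)
    if st[i][4]>5:
        bx=cv2.boxPoints(cv2.minAreaRect(np.argwhere(l==i)[:,::-1].astype(np.float32)))+[165,175]
        for b in bx:print(b,plane(S6,b,.117))
# hinge bracket and arc plate y checks, lid side edge
print("left lid edge y from top", plane(T,(299.6+(578-480)/4.364,99.6+330/4.364),.12))
# scene-camera bias check: known handle bar height points with lid shut
```

```text
screw [ 0.5753 -0.0764  0.2129] r 0.1614 ang 0.6517 gap 0.0006424371565990424
face [ 0.5743 -0.0971  0.2009] r 0.1552 ang 0.5867 gap 0.0023282737340550156
('facetop', -0.095) [ 0.5685 -0.095   0.2181] r 0.1699 ang 0.6518 gap 0
('facemid', -0.095) [ 0.5775 -0.095   0.2065] r 0.1559 ang 0.6277 gap 0
('facebot', -0.095) [ 0.5863 -0.095   0.1943] r 0.1416 ang 0.5944 gap 0
('facetop', -0.091) [ 0.5719 -0.091   0.2249] r 0.1715 ang 0.6956 gap 0
('facemid', -0.091) [ 0.5807 -0.091   0.2135] r 0.1575 ang 0.6758 gap 0
('facebot', -0.091) [ 0.5895 -0.091   0.2014] r 0.1431 ang 0.648 gap 0
('facetop', -0.087) [ 0.5753 -0.087   0.2318] r 0.1735 ang 0.7385 gap 0
('facemid', -0.087) [ 0.584  -0.087   0.2205] r 0.1594 ang 0.7229 gap 0
('facebot', -0.087) [ 0.5927 -0.087   0.2085] r 0.145 ang 0.7003 gap 0
('ptr blob', np.int32(16), array([179. , 186.5])) [ 0.572  -0.0993  0.117 ] r 0.1316 ang 0.0152 gap 0
[176.5 187.5] [ 0.5781 -0.1033  0.117 ]
[180. 184.] [ 0.5639 -0.1017  0.117 ]
[181.5 185.5] [ 0.5658 -0.0952  0.117 ]
[178. 189.] [ 0.5801 -0.0968  0.117 ]
left lid edge y from top [ 0.5119 -0.1057  0.12  ]
```

Run:
```python
import numpy as np
for n in("s7","s8"):
    g=np.load(f"pics/{n}.npz")["img"].mean(2).astype(int)
    print(n,"cols",163,"..187")
    for r in range(161,192):print(r,*["%3d"%v for v in g[r,163:188]])
```

```text
s7 cols 163 ..187
161 141 141 141 141 139 139 138 138 141 139 139 139 133 110  95 106 116 116 117 116 116 116 115 115 117
162 141 141 142 140 140 139 140 139 141 139 139 138 123  97  99 111 117 116 115 115 116 116 114 114 115
163 140 141 141 140 138 139 141 140 140 140 141 135 112  93 106 115 115 115 115 115 115 114 114 114 114
164 140 142 141 140 140 140 140 138 139 142 145 140 115 104 112 114 116 115 116 114 115 115 116 115 115
165 140 139 139 138 140 141 143 143 143 146 154 156 140 132 123 114 114 116 116 115 115 115 115 114 116
166 140 139 142 144 148 149 150 154 157 154 155 157 159 156 134 108 108 113 115 115 114 115 115 114 115
167 145 151 157 165 162 157 154 157 161 150 143 144 152 156 135  99 104 117 115 113 115 115 116 115 113
168 167 172 171 172 161 148 137 132 132 129 125 131 147 150 124 102 117 129 125 117 114 115 115 115 113
169 180 170 154 143 132 126 124 122 122 119 117 136 152 149 124 123 141 148 138 126 115 114 114 113 115
170 150 137 126 121 116 120 123 122 122 117 119 142 155 148 142 150 159 160 149 127 110 114 114 114 133
171 123 121 121 115 112 119 117 117 119 11
[... 4683 characters left out ...]
  32  34  32  29  27  46 101 176 228 231 203 159 131 128 128 123 117 120 124
186  89  54  35  32  33  33  32  33  28  29  43  90 159 210 230 209 170 136 128 130 136 142 135 125 124
187  75  44  33  31  32  32  34  30  28  37  80 146 206 228 213 173 140 127 130 138 158 173 156 130 125
188  60  36  29  32  36  35  32  26  34  75 139 198 230 218 181 142 129 129 136 158 187 187 156 131 127
189  44  32  32  32  33  32  29  32  66 132 195 231 225 188 147 129 128 132 150 181 191 165 136 127 129
190  38  30  33  32  32  29  29  57 120 189 230 230 202 158 133 128 132 146 172 185 169 138 127 128 130
191  36  32  33  33  30  29  47 102 175 227 231 208 164 134 129 131 146 170 183 168 140 126 128 129 131
```

Run:
```python
from h import *
np.set_printoptions(precision=1,suppress=True)
S=dict(np.load("pics/s8.npz"));T=dict(np.load("pics/t6.npz"))
g=(np.load("pics/t6.npz")["img"].mean(2)+np.load("pics/top0.npz")["img"].mean(2))/2
print("T cols 311..328")
for r in range(140,158):print(r,*["%3d"%v for v in g[r,311:329]])
P=lambda r,t,y,w=0:[.7036-r*np.cos(t)+w*np.sin(t),y,.115+r*np.sin(t)+w*np.cos(t)]
for th in(.58,.62,.66):
  print(th,"screw c T",proj(T,P(.158,th,-.076)),"S",proj(S,P(.158,th,-.076)))
  for w in(.007,-.007):
    for y in(-.097,-.085):
      print("  w",w,"y",y,"S",proj(S,P(.145,th,y,w)),proj(S,P(.171,th,y,w)),"T",proj(T,P(.145,th,y,w)),proj(T,P(.171,th,y,w)))
  print("  nib tip S",proj(S,P(.143,th,-.097)),proj(S,P(.143,th,-.091)))
```

```text
T cols 311..328
140 111 111 109 111 121 141 146 130 109 100 100 121 143 143 128 117 114 113
141 111 110 109 110 121 141 147 129 109 101 104 125 145 141 125 116 114 113
142 111 111 110 110 121 141 147 130 110 103 107 129 146 139 125 116 114 114
143 111 111 110 112 122 141 147 131 114 107 110 132 146 138 122 116 115 115
144 111 111 111 112 121 139 143 130 117 113 116 135 146 136 121 116 116 116
145 112 111 110 111 120 132 135 124 117 117 121 137 146 135 121 116 116 116
146 111 110 110 113 121 127 128 120 116 118 125 140 146 135 122 117 117 116
147 111 109 108 115 125 130 130 126 120 122 130 142 146 138 126 119 117 116
148 111 108 106 115 127 132 133 130 123 124 133 143 146 140 130 121 117 117
149 111 108 106 115 126 131 132 126 119 121 130 137 139 137 129 121 118 117
150 111 107 105 113 122 126 125 117 109 114 123 128 129 128 124 120 118 117
151 110 108 104 106 113 120 120 110 102 109 120 122 123 121 120 119 118 117
152 110 108 104 103 111 123 124 109 100 111 123 126 125 122 121 119 118 117
153 110 108 107 107 117 132 131 111  97 110 126 130 128 124 121 118 118 118
154 110 109 108 110 
[... 792 characters left out ...]
3.1] [324.  149.7]
  w 0.007 y -0.085 S [173.7 175.5] [177.6 166.2] T [318.7 143.1] [319.5 149.7]
  w -0.007 y -0.097 S [172.6 173.8] [176.5 164.7] T [322.5 146.9] [323.4 153.5]
  w -0.007 y -0.085 S [176.3 175.7] [180.2 166.6] T [318.2 146.9] [319.  153.5]
  nib tip S [170.9 174.4] [172.8 175.3]
0.66 screw c T [315.8 146.6] S [178.6 172.4]
  w 0.007 y -0.097 S [168.7 173.6] [172.4 164.3] T [323.4 141.5] [324.3 147.8]
  w 0.007 y -0.085 S [172.5 175.5] [176.2 166.2] T [318.9 141.5] [319.8 147.8]
  w -0.007 y -0.097 S [171.5 173.6] [175.2 164.4] T [322.8 145.4] [323.7 151.7]
  w -0.007 y -0.085 S [175.3 175.6] [179.  166.4] T [318.4 145.4] [319.3 151.7]
  nib tip S [169.8 174.3] [171.7 175.3]
```

>>> {"method": "send_rows", "body": {"plan": [[[0, -0.13, -0.13, 0, 0, 0], [0, -0.26, -0.26, 0, 0, 0], [0, -0.26, -0.26, 0, 0, 0], [0, -0.26, -0.26, 0, 0, 0], [0, -0.26, -0.26, 0, 0, 0], [0, -0.26, -0.26, 0, 0, 0], [0, -0.26, -0.26, 0, 0, 0], [0, -0.26, -0.26, 0, 0, 0]]]}}

```text
clock: 19.63
tool_pos: [0.5528, -0.2434, 0.2649]
orientation: [179.6, 0.1, -90.0]
force: [-9.2, -0.3, -1.5]
opening: 0.011
gripper_force: 30.0
```

```bash
python3 look.py 10
python3 - <<'E'
from h import *
S=dict(np.load("pics/s10.npz"));g=S["img"].mean(2).astype(int)
for r in range(172,184):print(r,*["%3d"%v for v in g[r,163:180]])
# lid left-edge line (blue->dark edge) vs prediction
P=lambda r,t,y,w:proj(S,[.7036-r*np.cos(t)+w*np.sin(t),y,.115+r*np.sin(t)+w*np.cos(t)]).round(1)
for t in(.57,.60,.63):print(t,"edge top r=.1,.13,.2,.24",*[P(r,t,-.104,.005) for r in(.1,.13,.2,.24)])
for r in(150,155,160,162,182,186,190):
    row=S["img"][r,140:200].mean(1);e=np.diff(row);j=e[:45].argmin();print(r,140+j+.5,int(e[j]))
h=np.load("pics/s8.npz")["img"];
E
```

```text
20.1333 [ 0.55276208 -0.24344417  0.26484788] [-9.05755578  0.47264653 -2.41400823] [ 1.79604112e+02  5.42509326e-02 -9.00319754e+01] 0.011144276814898983
theta [0.62596441] [ 0.00179506 -0.00193674]
172 119 122 122 111 109 115 109 112 114 110 134 155 140 114 134 154 156
173 124 123 116 103 110 112 104 113 111 117 142 147 119  97 116 136 143
174 123 123 116 102 104  94  82  95 107 132 150 141 102  83  95 111 120
175 126 128 127 112  83  56  41  57  93 130 140 121  82  64  70  79  94
176 130 138 139 119  65  32  24  39  74 105 103  73  44  37  40  48  73
177 139 142 134 102  50  25  26  25  42  55  52  34  28  30  32  32  48
178 140 140 123  76  34  26  25  22  24  32  30  32  32  32  29  28  36
179 142 136 111  57  27  25  23  26  31  30  32  33  33  31  29  28  57
180 141 129  96  51  29  24  25  29  34  33  32  33  33  31  30  45 101
181 136 118  81  44  28  29  29  30  31  33  34  32  32  28  42  90 159
182 131 103  68  38  31  32  33  33  33  33  30  31  28  39  80 148 207
183 123  88  52  33  32  33  35  33  34  34  33  29  36  74 138 197 228
0.57 edge top r=.1,.13,.2,.24 [162.4 188.2] [167.1 177.8] [178.2 153.3] [184.6 139.2]
0.6 edge top r=.1,.13,.2,.24 [161.8 188.3] [166.4 177.8] [177.1 153.1] [183.3 138.8]
0.63 edge top r=.1,.13,.2,.24 [161.2 188.3] [165.6 177.8] [175.9 152.9] [181.9 138.5]
150 176.5 -14
155 175.5 -26
160 173.5 -22
162 172.5 -25
182 182.5 -43
186 178.5 -40
190 175.5 -43
```

Run:
```python
from plant import ctrl
from h import *
a=np.load("pics/s6.npz")["img"].astype(int);b=ctrl.snapshot("scene")["img"].astype(int)
print("headset area change",abs(a-b)[200:300,200:320].mean())
o=ctrl.get_obs();print(o["clock"],abs(o["qvel"]).max(),o["gripper_force"]);print(ctrl.close_job())
```

```text
headset area change 2.930111111111111
20.1833 0.1260968435891957 29.996873438358307
the job is handed in; nothing more can be done
None
```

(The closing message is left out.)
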